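Set the vacuum level on the thumbwheel and store it

TASK

Set the clamping vacuum on the grey and black unit: with a fingertip on the orange thumbwheel that peeps out of the slot in its top, roll the wheel bit by bit until the red needle stands in the green band of the scale, pressing no harder than it takes to roll it (never over 12 N: the wheel is on a spring and may be damaged). Then lift off the wheel and press the blue button fully down and let it up again, to store the level; never press it while the needle is outside the band. Leave the wheel set, and leave the things round the unit where they stand.

Things in the scene. Friction and masses are not known exactly. Their poses are not given: they have to be found in the camera images.
- unit: grey box 124 (x) x 176 (y) x 64 high, flat black top, fixed to the worktop; yaw varies. Origin: centre of its underside, z up; x points from the wheel and button side to the scale side, y along the scale. Its thumbwheel drags (about 3 to 4 N at the rim to turn it) and sits on a spring (8 N per mm, 4 mm to the stop): a fingertip pressing with 5 to 9 N rolls it, less slips
- slot (a point): centre of the wheel's slot (11 wide in x, 54 long in y), in the plane of the top panel, axes as the unit's. The orange wheel (48 diameter, 8 wide, axle along the unit's x, smooth to the touch) peeps out with its top over this point (within 5 mm), 3 to 14 mm above the panel: it runs out of true, so its height is not known and rises or falls by up to 0.2 mm per mm rolled; feel for it
- wheel (a joint): turn of the thumbwheel, rad, 0 to 3.2; grows as its top is rolled toward the unit's -y (24 mm of rim per rad; the needle moves 25 mm per rad, the same way). Stays where it is left. A flat fingertip gets strokes of 15 to 20 mm along the unit's y before it leaves the wheel; then lift, go back and stroke again
- needle_mid (a point): middle of the red needle (15 x 2 mm) in the scale window, at panel height (it sinks with the wheel while that is pressed), axes as the unit's; it moves along the unit's y and is driven only by the wheel
- band_mid (a point): middle of the green band (10 mm long along the unit's y) in the same window, at panel height, axes as the unit's; it does not move during a run. At the start it lies 15 to 66 mm from the needle toward the unit's -y
- set_button (a joint): travel of the blue store button, m, 0 up to 0.006 fully down; sprung, about 4 N to hold down
- set_button_top (a point): centre of the blue button's top face (26 mm in diameter); it is pressed straight down; 82 mm from the wheel along the unit's -y
- gauge_block_0: steel setting block 25x50x30 with three dark holes, beside the unit; loose, to be left alone. Origin at the centre of its underside
- vac_plug_1: orange rubber vacuum plug, 35 across, 37 high; loose, to be left alone. Origin at the centre of its underside
- collet_0: steel spring collet, 34 across, 46 high; loose, to be left alone. Origin at the centre of its underside
- stop_pin_0: stepped steel stop pin, 30 across, 63 high; loose, to be left alone. Origin at the centre of its underside
- pod_pad_0: black rubber pod pad 66x118x17; loose, to be left alone. Origin at the centre of its underside
- collet_nut_0: black collet nut with bright notches, 53 across, 22 high; loose, to be left alone. Origin at the centre of its underside

How it is judged:
On the way, in this order (a step that is already met when the one before it is completed fails the run):
1. the red needle has been rolled into the green band and the finger is off the wheel (y of needle_mid in the frame of band_mid between -0.005 and 0.005 m and contact force between wheel and anything else below 0.1 N), for 0.3 s.
2. the blue button is fully down with the needle in the band (y of needle_mid in the frame of band_mid between -0.005 and 0.005 m and value of joint set_button above 0.0045 m), for 0.05 s.
At the end, for the whole second after the job is handed in: The middle of the red needle is within 5 mm of the middle of the green band, along the scale, the wheel is at rest and the blue button is up again (less than 1.5 mm down) (y of needle_mid in the frame of band_mid between -0.005 and 0.005 m and value of joint set_button below 0.0015 m and velocity of joint wheel between -0.05 and 0.05 rad/s); the robot touches nothing.
It fails at once if the thumbwheel pressed with more than 12 N (contact force between wheel and anything else above 12 N).
It fails at once if the blue button pressed (3 mm or more) while the needle is outside the green band (value of joint set_button above 0.003 m and not (y of needle_mid in the frame of band_mid between -0.006 and 0.006 m)).
It fails at once if a bystander moved more than 15 mm (distance of any of gauge_block_0, vac_plug_1, collet_0, stop_pin_0, pod_pad_0, collet_nut_0 from where it was at the start of the episode above 0.015 m).
It also fails if it takes over 67 s, if anything falls off the work surface, if the arm or the gripper's body presses on something with over 40 N, if the wrist force passes 120 N, or if a joint passes its speed limit or range.

ROBOT

A 7-joint arm with a two-finger parallel gripper is mounted at the origin on a cart in front of the work surface, level with it; the furniture and walls round the work are solid. World frame = base frame: x ahead of the robot, y to its left, z up, the work surface at z = 0. Lengths are in m, angles in rad, forces in N, time in s.
With the tool pointing down it reaches from about 0.4 to 0.875 m from the base axis. Payload 19.3 kg.
Tool frame: the origin (TCP) lies on the mounting face of the last link; the fingertips stand 173 mm ahead of it and the grasp point (between the pads) lies 155 mm ahead of it (bot.grip_point_offset is the distance from the TCP to the grasp point, in m); z points along the fingers, y is the line along which they close (so a half turn about z gives the same grasp; the last joint's range is limited). The gripper opens to 85 mm and grips with 20 to 120 N. Pads are 22 mm wide; open, the fingers measure 114 mm over their backs; the gripper's body (76 mm by 85 mm) begins 54 mm behind the grasp point. The pads swing forward as they close: fully open they stand 13 mm farther back than shut.
Start: joints at [1.097, 0.521, -0.036, 1.599, 0.021, 1.021, -0.113], TCP at [0.246, -0.575, 0.405] pointing down, gripper open.
Joint ranges: [-2.91, 2.91], [-0.3, 2.13], [-1.5, 1.42], [0.17, 2.43], [-1.26, 4.41], [0.16, 1.93], [-2.52, 2.52]. Speed limits (rad/s): [1.89, 1.89, 2.39, 2.39, 3.01, 3.01, 3.01].

INTERFACE

Orientations are given as [roll, pitch, yaw] about the fixed x, y, z axes, in that order (R = Rz(yaw) Ry(pitch) Rx(roll)).
In Python, from workcell import bot gives the robot as it stands.
- The arm moves only by the tool arm_command, never from a script. Its argument "deltas" is a list of rows, each a list of 3 entries, a list of its own where there are three numbers: the shift along the tool's x, y, z in cm, then the turn, a rotation vector about the tool's x, y, z in rad, then the finger opening in cm, from 0 to 8.54. In form: [[[tx, ty, tz], [rx, ry, rz], claw], ...]. A call has 1 to 20 rows; each row shifts and turns the commanded pose from where the row before left it, along the tool's axes as they then stand; what a row does not reach is not made up. A row lasts 1/10 s, in which the tool goes at most 50 mm and 8.59 degrees, less where a joint would pass 70% of its speed; a pose out of reach is approached as far as the arm can. A call with a gripper value outside its range is refused whole. The fingers move at their own pace and stop on an object; "newtons" is the grip in N (left out, the last holds). Time passes only in rows, so rows that do not move let the fingers close. It gives the time, the measured TCP pose, the force, the opening and the grip force at its end, in the units of the state.
- bot.observe(): the state, without advancing time (a new reading comes with each control period).
- bot.grab_frame(name): name is "scene" or "top" or "wrist"; returns a dict with "frame" (480x640x3 uint8, red, green, blue), "K" (3x3 intrinsics, pixels), "rvec" (rotation vector, rad) and "tvec" (3), from world to camera coordinates, as OpenCV has them; the wrist camera has in their place "T_tool_cam" (4x4, takes a point from camera to tool coordinates, whose origin is the TCP and whose axes are the flange's). Camera axes: x right, y down, z forward; pixel columns grow to the right and rows downward; lengths in m; the calibration is good to about 2 mm. A picture is of the moment at which its call begins: read the wrist's pose just before it. There is no depth.
- bot.job_done(): hands the job in; it is judged then, once.
Trained networks look in a picture, given as the dict that the camera call returned (one of the last four; its "shot" number tells which), for a name from the list of things; names that differ only in an ending like _2 or _b are one class to them, and where a whole thing is asked for, a point or a joint stands for the part that bears it (a point fixed in the world has none). Each returns a list of dicts, best first, with "p" (0 to 1); they miss things now and then, are a little off and sometimes report something else, mostly with a low value. They report only what shows in the picture. A call takes as long as a camera call.
- bot.find_in(name, picture): "rect" ([left, top, width, height] in pixels, round what is visible of it).
- bot.mark_of(name, picture): "at" ([column, row] in pixels: a listed point, or the origin of a listed thing).
The state is a dict: "clock": time; "qpos": joint angles; "qd": joint speeds; "joint_efforts": joint torques, N m; "position": TCP position; "tool_rot": TCP orientation; "force": force on the tool from outside, world axes, zero at the start; "moment": the same for the moment, N m; "grip_width": finger opening in m; "finger_force": force on a finger pad.
Only numpy, scipy, OpenCV 4.12 (cv2) and the standard library are available. Lean on these libraries where they do the work, as an engineer would, in place of code of your own. Each camera call takes 0.05 s, during which the arm holds its last target. There are 200 camera calls.

## Working session

There is one attempt and no reset: what is moved stays moved. The work goes in short steps, Python scripts to look and compute and a tool call to move; the robot and the scene stay as the last step left them, time stands still between calls to the robot, and variables do not carry over. Pictures are saved under pics/ and viewed, at most 10 in all, crops included, and the job is handed in when it is done.

Besides the shell and the picture viewer there is one more tool, called after "Request:" as name(argument=value, ...) on one line, values as JSON. arm_command: Moves the arm, as the interface text tells. Its arguments: {"type":"object","properties":{"deltas":{"type":"array","items":{"type":"array"}},"newtons":{"type":"number"}},"required":["deltas"]}

```bash
mkdir -p pics; cat > h.py <<'E'
import numpy as np, cv2
from workcell import bot
from scipy.spatial.transform import Rotation as R
def ray(pic,uv,st=None):
    uv=np.array(uv,float); d=np.linalg.inv(pic["K"])@[uv[0],uv[1],1]
    if "rvec" in pic:
        Rm=cv2.Rodrigues(np.array(pic["rvec"],float))[0]; t=np.array(pic["tvec"],float).ravel()
        return -Rm.T@t, Rm.T@d
    T=np.array(pic["T_tool_cam"]); Rt=R.from_euler('xyz',st["tool_rot"]).as_matrix()
    return Rt@T[:3,3]+np.array(st["position"]), Rt@T[:3,:3]@d
def onz(pic,uv,z,st=None):
    o,d=ray(pic,uv,st); return o+d*(z-o[2])/d[2]
def save(pic,n,crop=None,s=1):
    f=pic["frame"]
    if crop: x,y,w,h=crop; f=f[y:y+h,x:x+w]
    cv2.imwrite(f"pics/{n}.png",cv2.resize(f[:,:,::-1],None,fx=s,fy=s,interpolation=cv2.INTER_CUBIC))
E
python3 - <<'E'
from h import *
print(bot.observe())
for c in("top","scene"):
    p=bot.grab_frame(c); save(p,c)
    for n,z in(("slot",.064),("needle_mid",.064),("band_mid",.064),("set_button_top",.07)):
        for r in bot.mark_of(n,p)[:1]: print(c,n,r["p"],np.round(r["at"],1),onz(p,r["at"],z).round(4))
    for n in("gauge_block_0","vac_plug_1","collet_0","stop_pin_0","pod_pad_0","collet_nut_0"):
        for r in bot.mark_of(n,p)[:1]: print(c,n,r["p"],onz(p,r["at"],0).round(3))
E
```

```text
{'clock': 0.0, 'qpos': array([ 1.09681586,  0.52203503, -0.03633859,  1.59998743,  0.02121743,
        1.02110875, -0.11276878]), 'qd': array([ 1.32494255e-03,  3.57048230e-04, -4.28969299e-04,  7.86035004e-04,
        4.22097133e-04,  2.87259635e-04, -4.40354161e-05]), 'joint_efforts': array([ 3.17082944e-03, -9.27114415e+01,  1.98156394e+00, -3.69931233e+01,
        1.80229062e-02,  8.19846347e-03,  6.10249140e-05]), 'position': array([ 0.2454904 , -0.57462261,  0.40411977]), 'tool_rot': array([-3.14044332e+00,  9.15409892e-05,  4.03820216e-01]), 'force': array([ 1.02932679, -0.38880825,  0.88718407]), 'moment': array([-0.00110477,  0.02508449, -0.06102733]), 'finger_force': 0.0, 'grip_width': 0.08512442532155055}
top slot 0.77 [310.7 248.6] [0.5106 0.0034 0.064 ]
top band_mid 0.56 [320.2 223.6] [ 0.5768 -0.0198  0.064 ]
top set_button_top 0.46 [344.1 240.9] [ 0.5323 -0.083   0.07  ]
top gauge_block_0 0.49 [0.532 0.108 0.   ]
top vac_plug_1 0.71 [ 0.547 -0.147  0.   ]
top collet_0 0.56 [0.611 0.333 0.   ]
top pod_pad_0 0.67 [ 0.42  -0.422  0.   ]
top collet_nut_0 0.75 [ 0.624 -0.34   0.   ]
scene slot 0.79 [312.1 260.3] [0.5152 0.0156 0.064 ]
scene set_button_top 0.59 [335.7 237.6] [ 0.5375 -0.0836  0.07  ]
scene gauge_block_0 0.95 [0.535 0.105 0.   ]
scene collet_0 0.7 [0.611 0.339 0.   ]
scene stop_pin_0 0.71 [0.449 0.341 0.   ]
scene pod_pad_0 0.88 [ 0.409 -0.414  0.   ]
scene collet_nut_0 0.71 [ 0.632 -0.349  0.   ]
```

View pics/top.png

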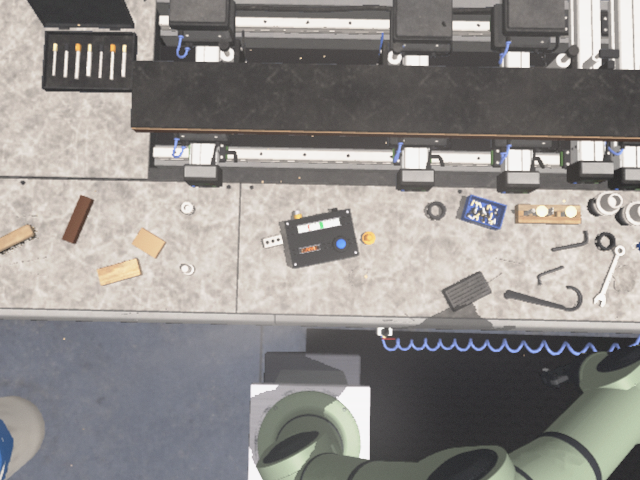

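The top view shows the unit near px (320,238), with the button at (341,243), the plug at (368,238) and the gauge block at (272,241). It's yawed about 0.24 rad. I'll go over it for a wrist view.

Request:
arm_command(deltas=[[[2.2,-1.9,0],[0,0,0],0],[[2.2,-1.9,0],[0,0,0],0],[[2.2,-1.9,0],[0,0,0],0],[[2.2,-1.9,0],[0,0,0],0],[[2.2,-1.9,0],[0,0,0],0],[[2.2,-1.9,0],[0,0,0],0],[[2.2,-1.9,0],[0,0,0],0],[[2.2,-1.9,0],[0,0,0],0],[[2.2,-1.9,0],[0,0,0],0],[[2.2,-1.9,0],[0,0,0],0],[[2.2,-1.9,0],[0,0,0],0],[[2.2,-1.9,0],[0,0,0],0],[[2.2,-1.9,0],[0,0,0],0],[[2.2,-1.9,0],[0,0,0],0],[[2.2,-1.9,0],[0,0,0],0],[[2.2,-1.9,0],[0,0,0],0],[[2.2,-1.9,0],[0,0,0],0],[[2.2,-1.9,0],[0,0,0],0],[[2.2,-1.9,0],[0,0,0],0],[[0,0,0],[0,0,0],0]])

```text
clock: 3.1
position: [0.4893, -0.0752, 0.4048]
tool_rot: [-3.141, -0.001, 0.408]
force: [-1.3, -1.0, 0.5]
grip_width: 0.0002
finger_force: 0.0
```

```bash
cat > look.py <<'E'
from h import *
import sys
st=bot.observe(); p=bot.grab_frame("wrist"); save(p,sys.argv[1])
print(st["clock"],st["position"].round(4),st["tool_rot"].round(4),st["qpos"].round(2),st["force"].round(1),st["grip_width"])
if len(sys.argv)>2: print(np.array(p["T_tool_cam"]).round(3))
for n,z in(("slot",.064),("needle_mid",.064),("band_mid",.064),("set_button_top",.07)):
    for r in bot.mark_of(n,p)[:1]: print(n,r["p"],np.round(r["at"],1),onz(p,r["at"],z,st).round(4))
E
python3 look.py w1 T
```

```text
3.1 [ 0.4893 -0.0752  0.4048] [-3.1407e+00 -1.4000e-03  4.0830e-01] [ 0.23  0.32 -0.25  1.93  0.1   0.9  -1.23] [-1.3 -1.   0.5] 0.0002429697925659574
[[ 0.    -0.947 -0.322  0.083]
 [ 1.     0.    -0.    -0.   ]
 [ 0.    -0.322  0.947  0.031]
 [ 0.     0.     0.     1.   ]]
slot 0.75 [243.7 164.7] [0.5068 0.0088 0.064 ]
needle_mid 0.6 [263.7 102.6] [0.5638 0.0103 0.064 ]
band_mid 0.6 [296.7 103.9] [ 0.5742 -0.0164  0.064 ]
set_button_top 0.84 [333.3 189.3] [ 0.5197 -0.0755  0.07  ]
```

View pics/w1.png

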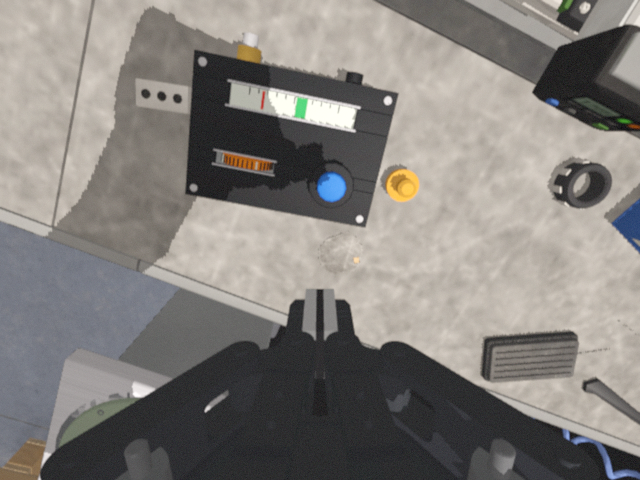

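The wrist view shows the slot at (244,162), the needle at (263,100), the band at (301,108) and the button at (332,187). The fingertips are at (320,295).

```bash
python3 - <<'E'
from h import *
st=bot.observe(); p=bot.grab_frame("wrist"); print(p["K"].round(1).tolist())
f=p["frame"].astype(int); hsv=cv2.cvtColor(p["frame"],cv2.COLOR_RGB2HSV)
def cen(m,box):
    x0,y0,x1,y1=box; ys,xs=np.nonzero(m[y0:y1,x0:x1]); return np.array([xs.mean()+x0,ys.mean()+y0]),len(xs)
H,S,V=[hsv[:,:,i] for i in range(3)]
red=((H<8)|(H>172))&(S>130)&(V>80); grn=(H>45)&(H<85)&(S>120); blu=(H>100)&(H<120)&(S>150); org=(H>5)&(H<20)&(S>150)
for n,m,b,z in(("needle",red,(225,75,365,130),.064),("band",grn,(225,75,365,130),.064),("btn",blu,(300,160,360,215),.07),("wheel",org,(205,140,285,185),.068)):
    c,k=cen(m,b); print(n,c.round(1),k,onz(p,c,z,st).round(4))
s=[onz(p,c,.064,st)[:2] for c in((202,62),(388,100),(193,187),(360,219))]; print(np.round(s,4), np.mean(s,0))
for a,b in((0,1),(2,3)): d=s[a]-s[b]; print("yaw",np.arctan2(-d[0],d[1]))
for a,b in((2,0),(3,1)): d=s[b]-s[a]; print("yaw",np.arctan2(d[1],d[0]))
# tip width
for u in((303,295),(336,295)): 
    o,d=ray(p,u,st); print(o+d*(st["position"][2]-.173-o[2])/d[2])
E
```

```text
[[330.5, 0.0, 319.5], [0.0, 330.5, 238.2], [0.0, 0.0, 1.0]]
needle [257.4  95.5] 29 [0.5656 0.012  0.064 ]
band [295.8 103.5] 167 [ 0.5726 -0.0208  0.064 ]
btn [326.6 182.3] 689 [ 0.5213 -0.0722  0.07  ]
wheel [241.2 158.5] 431 [0.5105 0.0071 0.068 ]
[[ 0.5718  0.0634]
 [ 0.6065 -0.0932]
 [ 0.4672  0.0411]
 [ 0.5005 -0.1166]] [ 0.53652375 -0.02633622]
yaw 0.21799993822944821
yaw 0.2079828896965525
yaw 0.20978582368342166
yaw 0.21695118521357168
[ 0.489878   -0.06978725  0.23173345]
[ 0.49609588 -0.08439468  0.23173345]
```

Request:
arm_command(deltas=[[[0,0,0],[0,0,0.0965],0],[[0,0,0],[0,0,0.0965],0],[[0.9,-2.1,2.4],[0,0,0],0],[[0.9,-2.1,2.4],[0,0,0],0],[[0.9,-2.1,2.4],[0,0,0],0],[[0.9,-2.1,2.4],[0,0,0],0],[[0,0,2.4],[0,0,0],0],[[0,0,0],[0,0,0],0],[[0,0,0],[0,0,0],0],[[0,0,0],[0,0,0],0]])

```text
clock: 4.4
position: [0.506, 0.0104, 0.2859]
tool_rot: [3.141, -0.001, 0.209]
force: [0.5, 0.0, 0.8]
grip_width: -0.0001
finger_force: 0.0
```

```bash
cat > look.py <<'E'
from h import *
import sys
st=bot.observe(); p=bot.grab_frame("wrist"); save(p,sys.argv[1])
pos=np.array(st["position"])
yaw=.213; ex=np.array([np.cos(yaw),np.sin(yaw)]); ey=np.array([-ex[1],ex[0]])
print(st["clock"],pos.round(4),st["tool_rot"].round(4),"F",st["force"].round(1))
print("tcp in unit axes",pos[:2]@ex,pos[:2]@ey)
hsv=cv2.cvtColor(p["frame"],cv2.COLOR_RGB2HSV); H,S,V=[hsv[:,:,i] for i in range(3)]
red=((H<8)|(H>172))&(S>130)&(V>80); grn=(H>45)&(H<85)&(S>120); blu=(H>100)&(H<120)&(S>150); org=(H>5)&(H<20)&(S>150)
for n,m,z in(("needle_mid",red,.064),("band_mid",grn,.064),("set_button_top",blu,.07),("slot",org,.068)):
    for r in bot.find_in(n,p)[:1]: pass
    for r in bot.mark_of(n,p)[:1]:
        a=np.array(r["at"]); g=onz(p,a,z,st)[:2]; b=25
        x0,y0=np.maximum(a.astype(int)-b,0); q=m[y0:y0+2*b,x0:x0+2*b]; ys,xs=np.nonzero(q)
        c=onz(p,(xs.mean()+x0,ys.mean()+y0),z,st)[:2] if len(xs)>5 else g*0
        print(n,round(r["p"],2),a.round(),"net x,y",(g@ex).round(4),(g@ey).round(4),"col",len(xs),(c@ex).round(4),(c@ey).round(4))
E
python3 look.py w2
```

```text
4.4 [0.506  0.0104 0.2859] [ 3.1412e+00 -1.4000e-03  2.0950e-01] F [0.5 0.  0.8]
tcp in unit axes 0.49677967863044853 -0.09682821525386673
needle_mid 0.42 [339. 171.] net x,y 0.5556 -0.108 col 61 0.5566 -0.1068
band_mid 0.71 [395. 171.] net x,y 0.5552 -0.1401 col 384 0.5565 -0.1393
set_button_top 0.63 [468. 281.] net x,y 0.4887 -0.1883 col 1620 0.4907 -0.1858
slot 0.69 [320. 266.] net x,y 0.4984 -0.0971 col 680 0.501 -0.0961
```

View pics/w2.png

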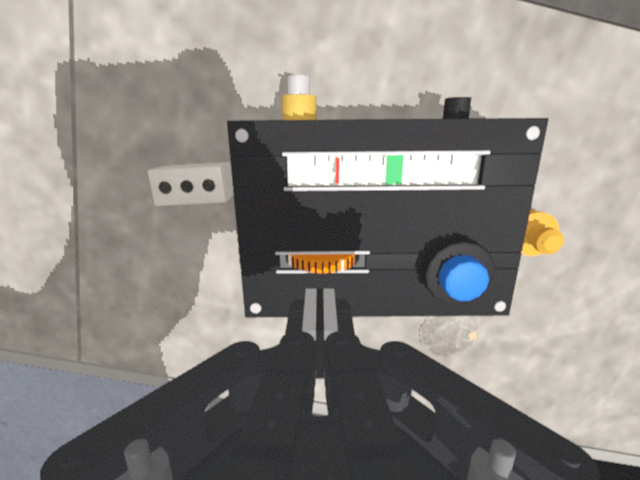

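The view shows the needle at (338,170), the band at (395,168), the wheel at (323,262) and the button at (464,278). The gap to close is about 32 mm. Next I'll shift to the stroke start and come down slowly.

Request:
arm_command(deltas=[[[0.2,-0.5,1.0],[0,0,0],0],[[0,0,1.0],[0,0,0],0],[[0,0,0.8],[0,0,0],0],[[0,0,0.2],[0,0,0],0],[[0,0,0],[0,0,0],0],[[0,0,0],[0,0,0],0],[[0,0,0],[0,0,0],0]])

```text
clock: 5.55
position: [0.5068, 0.0164, 0.255]
tool_rot: [3.142, -0.0, 0.211]
force: [-0.3, -0.6, 0.2]
grip_width: 0.0
finger_force: 0.0
```

Request:
arm_command(deltas=[[[0,0,0.1],[0,0,0],0],[[0,0,0.1],[0,0,0],0],[[0,0,0],[0,0,0],0],[[0,0,0],[0,0,0],0]])

```text
clock: 5.95
position: [0.5067, 0.0164, 0.2527]
tool_rot: [-3.142, -0.0, 0.211]
force: [-0.6, 1.2, 0.5]
grip_width: 0.0002
finger_force: 0.0
```

Request:
arm_command(deltas=[[[0,0,0.1],[0,0,0],0],[[0,0,0],[0,0,0],0],[[0,0,0],[0,0,0],0]])

```text
clock: 6.25
position: [0.5066, 0.0164, 0.2517]
tool_rot: [-3.142, 0.0, 0.211]
force: [0.6, -0.3, -0.7]
grip_width: -0.0002
finger_force: 0.0
```

Request:
arm_command(deltas=[[[0,0,0.1],[0,0,0],0],[[0,0,0],[0,0,0],0],[[0,0,0],[0,0,0],0]])

```text
clock: 6.55
position: [0.5066, 0.0164, 0.2507]
tool_rot: [-3.142, 0.0, 0.211]
force: [-0.0, -0.3, 0.5]
grip_width: 0.0001
finger_force: 0.0
```

Request:
arm_command(deltas=[[[0,0,0.1],[0,0,0],0],[[0,0,0],[0,0,0],0],[[0,0,0],[0,0,0],0]])

```text
clock: 6.85
position: [0.5066, 0.0165, 0.2497]
tool_rot: [-3.142, 0.0, 0.211]
force: [0.2, -0.1, 0.8]
grip_width: 0.0004
finger_force: 0.0
```

Request:
arm_command(deltas=[[[0,0,0.1],[0,0,0],0],[[0,0,0],[0,0,0],0],[[0,0,0],[0,0,0],0]])

```text
clock: 7.15
position: [0.5067, 0.0164, 0.2487]
tool_rot: [-3.142, 0.0, 0.211]
force: [0.5, 0.3, -0.8]
grip_width: 0.0003
finger_force: 0.0
```

Request:
arm_command(deltas=[[[0,0,0.1],[0,0,0],0],[[0,0,0],[0,0,0],0],[[0,0,0],[0,0,0],0]])

```text
clock: 7.45
position: [0.5066, 0.0165, 0.2477]
tool_rot: [-3.142, 0.0, 0.211]
force: [0.5, -0.1, 0.3]
grip_width: 0.0001
finger_force: 0.0
```

Request:
arm_command(deltas=[[[0,0,0.1],[0,0,0],0],[[0,0,0],[0,0,0],0],[[0,0,0],[0,0,0],0]])

```text
clock: 7.75
position: [0.5066, 0.0165, 0.2467]
tool_rot: [-3.142, 0.0, 0.211]
force: [0.5, -0.0, 0.3]
grip_width: -0.0001
finger_force: 0.0
```

Request:
arm_command(deltas=[[[0,0,0.1],[0,0,0],0],[[0,0,0],[0,0,0],0],[[0,0,0],[0,0,0],0]])

```text
clock: 8.05
position: [0.5066, 0.0164, 0.2457]
tool_rot: [-3.142, 0.0, 0.211]
force: [0.0, -0.1, 0.2]
grip_width: 0.0
finger_force: 0.0
```

Request:
arm_command(deltas=[[[0,0,0.1],[0,0,0],0],[[0,0,0],[0,0,0],0],[[0,0,0],[0,0,0],0]])

```text
clock: 8.35
position: [0.5067, 0.0164, 0.2448]
tool_rot: [3.142, -0.0, 0.211]
force: [-0.2, 0.1, 4.2]
grip_width: 0.0
finger_force: 2.2
```

Request:
arm_command(deltas=[[[0,0,0.035],[0,0,0],0],[[0,0,0],[0,0,0],0],[[0,0.05,0],[0,0,0],0],[[0,0.05,0],[0,0,0],0],[[0,0,0],[0,0,0],0]])

```text
clock: 8.85
position: [0.5069, 0.0158, 0.2445]
tool_rot: [-3.141, -0.0, 0.211]
force: [-1.7, 2.8, 5.7]
grip_width: -0.0002
finger_force: 3.2
```

Request:
arm_command(deltas=[[[0,0.05,0.01],[0,0,0],0],[[0,0.05,0],[0,0,0],0],[[0,0.05,0],[0,0,0],0],[[0,0,0],[0,0,0],0]])

```text
clock: 9.25
position: [0.5072, 0.0143, 0.2444]
tool_rot: [-3.141, -0.0, 0.211]
force: [-2.0, 1.2, 8.3]
grip_width: 0.0002
finger_force: 3.7
```

Request:
arm_command(deltas=[[[0,0.05,-0.015],[0,0,0],0],[[0,0.05,-0.01],[0,0,0],0],[[0,0.05,-0.01],[0,0,0],0],[[0,0,0],[0,0,0],0]])

```text
clock: 9.65
position: [0.5075, 0.0128, 0.2447]
tool_rot: [-3.141, -0.0, 0.211]
force: [-1.4, 2.2, 7.0]
grip_width: 0.0003
finger_force: 2.8
```

Request:
arm_command(deltas=[[[0,0.05,-0.008],[0,0,0],0],[[0,0.05,-0.008],[0,0,0],0],[[0,0.05,-0.008],[0,0,0],0],[[0,0.05,-0.008],[0,0,0],0],[[0,0,0],[0,0,0],0]])

```text
clock: 10.15
position: [0.5079, 0.0106, 0.245]
tool_rot: [-3.141, -0.0, 0.211]
force: [-1.1, 2.9, 5.2]
grip_width: 0.0002
finger_force: 2.1
```

```bash
python3 look.py w3
```

```text
10.15 [0.5079 0.0106 0.245 ] [-3.1415e+00 -2.0000e-04  2.1080e-01] F [-1.1  2.9  5.2]
tcp in unit axes 0.49870845420853116 -0.09697723075243654
needle_mid 0.66 [355. 184.] net x,y 0.5565 -0.1131 col 111 0.5558 -0.1125
band_mid 0.75 [415. 187.] net x,y 0.5551 -0.1405 col 624 0.5565 -0.1388
set_button_top 0.56 [508. 326.] net x,y 0.4856 -0.1919 col 2051 0.4874 -0.1901
slot 0.65 [322. 300.] net x,y 0.4998 -0.0979 col 225 0.5035 -0.098
```

It rolls: the needle moved 5.7 mm and has 26 mm left.

Request:
arm_command(deltas=[[[0,0.05,0.012],[0,0,0],0],[[0,0.05,-0.006],[0,0,0],0],[[0,0.05,-0.006],[0,0,0],0],[[0,0.05,-0.006],[0,0,0],0],[[0,0,0],[0,0,0],0]])

```text
clock: 11.1
position: [0.5083, 0.0085, 0.245]
tool_rot: [3.142, -0.0, 0.211]
force: [0.2, 2.6, 4.3]
grip_width: -0.0
finger_force: 2.0
```

Request:
arm_command(deltas=[[[0,0,0.03],[0,0,0],0],[[0,0.05,0],[0,0,0],0],[[0,0.05,0],[0,0,0],0],[[0,0.05,0],[0,0,0],0],[[0,0,0],[0,0,0],0]])

```text
clock: 11.6
position: [0.5087, 0.0071, 0.2447]
tool_rot: [3.142, -0.0, 0.211]
force: [-0.5, 1.8, 5.0]
grip_width: 0.0002
finger_force: 2.8
```

Request:
arm_command(deltas=[[[0,0,0.02],[0,0,0],0],[[0,0.05,0.003],[0,0,0],0],[[0,0.05,0.003],[0,0,0],0],[[0,0.05,0.003],[0,0,0],0],[[0,0,0],[0,0,0],0]])

```text
clock: 12.1
position: [0.509, 0.0056, 0.2445]
tool_rot: [3.142, -0.0, 0.211]
force: [-0.2, 2.3, 6.8]
grip_width: -0.0001
finger_force: 3.6
```

Request:
arm_command(deltas=[[[0,0.05,0],[0,0,0],0],[[0,0.05,0],[0,0,0],0],[[0,0.05,0],[0,0,0],0],[[0,0.05,0],[0,0,0],0],[[0,0,0],[0,0,0],0]])

```text
clock: 12.6
position: [0.5094, 0.0037, 0.2445]
tool_rot: [3.142, -0.0, 0.211]
force: [-0.2, 2.4, 6.5]
grip_width: -0.0001
finger_force: 3.5
```

```bash
sed -i '/find_in/d' look.py; sed -i 's/("set_button_top",blu,.07),("slot",org,.068)/*([("set_button_top",blu,.07),("slot",org,.068)] if len(sys.argv)>2 else [])/' look.py; python3 look.py w4
```

```text
12.6 [0.5094 0.0037 0.2445] [ 3.1416e+00 -2.0000e-04  2.1070e-01] F [-0.2  2.4  6.5]
tcp in unit axes 0.49870944112183174 -0.10408262222037318
needle_mid 0.54 [356. 188.] net x,y 0.555 -0.1205 col 113 0.5566 -0.1198
band_mid 0.59 [402. 187.] net x,y 0.5553 -0.1413 col 619 0.5566 -0.1392
```

Request:
arm_command(deltas=[[[0,0.05,0],[0,0,0],0],[[0,0.05,0],[0,0,0],0],[[0,0.05,0],[0,0,0],0],[[0,0.05,0],[0,0,0],0],[[0,0,0],[0,0,0],0]])

```text
clock: 13.25
position: [0.5099, 0.0017, 0.2445]
tool_rot: [3.142, -0.0, 0.211]
force: [-0.5, 1.8, 6.7]
grip_width: -0.0004
finger_force: 3.1
```

Request:
arm_command(deltas=[[[0,0,-0.5],[0,0,0],0],[[0,-0.5,0],[0,0,0],0],[[0,-0.5,0],[0,0,0],0],[[0,-0.5,0],[0,0,0],0],[[0,0,0.3],[0,0,0],0],[[0,0,0.1],[0,0,0],0],[[0,0,0],[0,0,0],0],[[0,0,0],[0,0,0],0]])

```text
clock: 14.05
position: [0.5067, 0.0164, 0.2453]
tool_rot: [-3.142, 0.0, 0.211]
force: [-1.3, 1.6, -0.1]
grip_width: 0.0002
finger_force: 0.6
```

```bash
python3 look.py w5
```

```text
14.05 [0.5067 0.0164 0.2453] [-3.1415e+00  2.0000e-04  2.1070e-01] F [-1.3  1.6 -0.1]
tcp in unit axes 0.4986678592654961 -0.09109999506394573
needle_mid 0.72 [388. 185.] net x,y 0.556 -0.1224 col 118 0.556 -0.1217
band_mid 0.78 [429. 186.] net x,y 0.5552 -0.1408 col 622 0.5568 -0.1386
```

Request:
arm_command(deltas=[[[0,0,0.06],[0,0,0],0],[[0,0,0],[0,0,0],0],[[0,0,0],[0,0,0],0]])

```text
clock: 14.5
position: [0.5067, 0.0164, 0.2449]
tool_rot: [3.142, -0.0, 0.211]
force: [-0.4, 0.4, 3.1]
grip_width: 0.0001
finger_force: 1.9
```

Request:
arm_command(deltas=[[[0,0,0.05],[0,0,0],0],[[0,0.05,0],[0,0,0],0],[[0,0.05,0],[0,0,0],0],[[0,0.05,0],[0,0,0],0],[[0,0,0],[0,0,0],0]])

```text
clock: 15.0
position: [0.507, 0.0152, 0.2444]
tool_rot: [-3.141, -0.0, 0.211]
force: [-1.4, 3.0, 7.0]
grip_width: 0.0002
finger_force: 3.4
```

Request:
arm_command(deltas=[[[0,0.05,0],[0,0,0],0],[[0,0.05,-0.005],[0,0,0],0],[[0,0.05,-0.005],[0,0,0],0],[[0,0,0],[0,0,0],0]])

```text
clock: 15.4
position: [0.5073, 0.0137, 0.2445]
tool_rot: [-3.141, -0.0, 0.211]
force: [-1.9, 2.4, 6.6]
grip_width: -0.0
finger_force: 3.3
```

Request:
arm_command(deltas=[[[0,0.05,0],[0,0,0],0],[[0,0.05,0],[0,0,0],0],[[0,0.05,0],[0,0,0],0],[[0,0.05,0],[0,0,0],0],[[0,0,0],[0,0,0],0]])

```text
clock: 15.9
position: [0.5077, 0.0118, 0.2445]
tool_rot: [-3.141, -0.0, 0.211]
force: [-1.5, 2.1, 7.2]
grip_width: 0.0002
finger_force: 3.4
```

Request:
arm_command(deltas=[[[0,0.05,0],[0,0,0],0],[[0,0.05,0],[0,0,0],0],[[0,0.05,0],[0,0,0],0],[[0,0.05,0],[0,0,0],0],[[0,0,0],[0,0,0],0]])

```text
clock: 16.4
position: [0.5082, 0.0098, 0.2445]
tool_rot: [-3.141, -0.0, 0.211]
force: [-1.7, 1.8, 7.3]
grip_width: -0.0002
finger_force: 3.4
```

Request:
arm_command(deltas=[[[0,0.05,0],[0,0,0],0],[[0,0.05,0],[0,0,0],0],[[0,0.05,0],[0,0,0],0],[[0,0.05,0],[0,0,0],0],[[0,0,0],[0,0,0],0]])

```text
clock: 16.9
position: [0.5086, 0.0078, 0.2445]
tool_rot: [-3.141, -0.0, 0.211]
force: [-1.0, 3.0, 7.0]
grip_width: -0.0001
finger_force: 3.4
```

```bash
python3 look.py w6
```

```text
16.9 [0.5086 0.0078 0.2445] [-3.1413e+00 -3.0000e-04  2.1090e-01] F [-1.  3.  7.]
tcp in unit axes 0.4987315358106007 -0.09985218269682059
needle_mid 0.63 [390. 187.] net x,y 0.5551 -0.1318 col 124 0.5564 -0.1303
band_mid 0.81 [409. 185.] net x,y 0.5561 -0.1401 col 622 0.5567 -0.139
```

Needle follows; about 8.5 mm left.

Request:
arm_command(deltas=[[[0,0.05,0],[0,0,0],0],[[0,0.05,0],[0,0,0],0],[[0,0.05,0],[0,0,0],0],[[0,0.05,0],[0,0,0],0],[[0,0,0],[0,0,0],0]])

```text
clock: 17.55
position: [0.509, 0.0059, 0.2445]
tool_rot: [-3.141, -0.0, 0.211]
force: [-0.6, 2.4, 6.9]
grip_width: -0.0004
finger_force: 3.4
```

Request:
arm_command(deltas=[[[0,0.05,0],[0,0,0],0],[[0,0.05,0],[0,0,0],0],[[0,0.05,0],[0,0,0],0],[[0,0.05,0],[0,0,0],0],[[0,0,0],[0,0,0],0]])

```text
clock: 18.05
position: [0.5094, 0.0039, 0.2445]
tool_rot: [-3.141, -0.0, 0.211]
force: [-1.1, 2.0, 7.0]
grip_width: 0.0
finger_force: 3.3
```

Request:
arm_command(deltas=[[[0,0.05,0],[0,0,0],0],[[0,0.05,0],[0,0,0],0],[[0,0.05,0],[0,0,0],0],[[0,0.05,0],[0,0,0],0],[[0,0,0],[0,0,0],0]])

```text
clock: 18.55
position: [0.5098, 0.0019, 0.2445]
tool_rot: [-3.141, -0.0, 0.211]
force: [-1.6, 2.4, 5.7]
grip_width: 0.0001
finger_force: 2.9
```

Request:
arm_command(deltas=[[[0,0.05,0.008],[0,0,0],0],[[0,0.05,0.008],[0,0,0],0],[[0,0.05,0.008],[0,0,0],0],[[0,0,0],[0,0,0],0]])

```text
clock: 18.95
position: [0.5102, 0.0004, 0.2443]
tool_rot: [-3.141, -0.0, 0.211]
force: [-1.4, 1.9, 5.7]
grip_width: 0.0
finger_force: 3.0
```

```bash
python3 look.py w7
```

```text
18.95 [5.102e-01 4.000e-04 2.443e-01] [-3.1415e+00 -3.0000e-04  2.1080e-01] F [-1.4  1.9  5.7]
tcp in unit axes 0.4987319992648666 -0.10746982983258055
needle_mid 0.51 [388. 187.] net x,y 0.5555 -0.1385 col 131 0.5562 -0.1383
band_mid 0.8 [392. 186.] net x,y 0.5559 -0.1403 col 369 0.5567 -0.1399
```

Request:
arm_command(deltas=[[[0,0,-0.3],[0,0,0],0],[[0,0,-1.7],[0,0,0],0],[[0,0,-2.0],[0,0,0],0],[[-0.2,2.5,0],[0,0,0],0],[[-0.2,2.5,0],[0,0,0],0],[[-0.1,2.4,0],[0,0,0],0],[[0,0,0],[0,0,0],0],[[0,0,0],[0,0,0],0],[[0,0,0],[0,0,0],0],[[0,0,0],[0,0,0],0]])

```text
clock: 20.1
position: [0.5206, -0.0722, 0.2841]
tool_rot: [-3.141, 0.0, 0.212]
force: [0.2, 0.6, -0.1]
grip_width: 0.0
finger_force: 0.0
```

```bash
python3 look.py w8 all
```

```text
20.1 [ 0.5206 -0.0722  0.2841] [-3.1413e+00  1.0000e-04  2.1200e-01] F [ 0.2  0.6 -0.1]
tcp in unit axes 0.49359987473801253 -0.18066970913307315
needle_mid 0.49 [244. 164.] net x,y 0.556 -0.1383 col 84 0.5561 -0.1399
band_mid 0.92 [248. 167.] net x,y 0.5547 -0.1405 col 257 0.5565 -0.1439
set_button_top 0.79 [320. 278.] net x,y 0.4883 -0.1804 col 1435 0.493 -0.1803
slot 0.8 [187. 261.] net x,y 0.499 -0.1002 col 702 0.5008 -0.0996
```

View pics/w8.png

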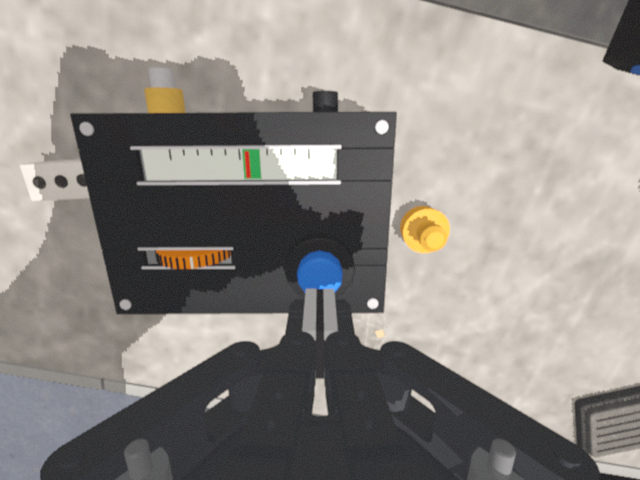

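The needle (248,165) stands in the green band (about 243–261), a little left of its middle. I'll measure the offset exactly.

```bash
python3 - <<'E'
import cv2
f=cv2.imread("pics/w8.png")
for r in(158,165,172): print([(x,*map(int,f[r,x][::-1])) for x in range(240,265)])
E
```

```text
[(240, 132, 132, 124), (241, 186, 190, 179), (242, 168, 188, 165), (243, 97, 167, 111), (244, 123, 151, 83), (245, 195, 94, 54), (246, 206, 48, 34), (247, 205, 48, 40), (248, 193, 64, 47), (249, 141, 114, 62), (250, 73, 154, 79), (251, 53, 160, 87), (252, 53, 159, 84), (253, 54, 158, 83), (254, 60, 161, 87), (255, 56, 159, 86), (256, 50, 157, 82), (257, 59, 162, 88), (258, 54, 160, 83), (259, 108, 167, 114), (260, 173, 186, 167), (261, 198, 197, 187), (262, 200, 200, 189), (263, 201, 200, 191), (264, 201, 201, 191)]
[(240, 199, 199, 188), (241, 199, 200, 187), (242, 192, 198, 183), (243, 134, 177, 139), (244, 90, 157, 92), (245, 153, 117, 64), (246, 198, 62, 44), (247, 204, 45, 38), (248, 201, 44, 35), (249, 185, 94, 54), (250, 113, 152, 81), (251, 57, 161, 86), (252, 57, 159, 88), (253, 56, 160, 85), (254, 57, 159, 84), (255, 60, 160, 86), (256, 58, 159, 85), (257, 57, 160, 85), (258, 55, 157, 83), (259, 83, 164, 102), (260, 147, 178, 145), (261, 193, 196, 184), (262, 202, 202, 192), (263, 200, 200, 190), (264, 198, 199, 188)]
[(240, 200, 201, 189), (241, 198, 199, 188), (242, 199, 201, 190), (243, 178, 192, 172), (244, 110, 171, 121), (245, 121, 150, 76), (246, 192, 95, 53), (247, 204, 46, 37), (248, 205, 42, 38), (249, 192, 58, 34), (250, 142, 116, 62), (251, 69, 153, 78), (252, 54, 161, 86), (253, 55, 160, 85), (254, 56, 161, 87), (255, 51, 160, 84), (256, 58, 161, 92), (257, 54, 161, 84), (258, 52, 160, 86), (259, 58, 159, 86), (260, 116, 168, 120), (261, 183, 189, 173), (262, 199, 199, 188), (263, 200, 201, 189), (264, 198, 199, 189)]
```

The needle is 2.5 mm from the middle of the band, inside with margin. Pressing the button.

Request:
arm_command(deltas=[[[-0.2,0,1.0],[0,0,0],0],[[0,0,1.0],[0,0,0],0],[[0,0,0.6],[0,0,0],0],[[0,0,0.2],[0,0,0],0],[[0,0,0.2],[0,0,0],0],[[0,0,0],[0,0,0],0],[[0,0,0],[0,0,0],0]])

```text
clock: 21.05
position: [0.5187, -0.0735, 0.2543]
tool_rot: [-3.142, -0.0, 0.211]
force: [-2.7, 0.4, 4.7]
grip_width: -0.0001
finger_force: 1.7
```

Request:
arm_command(deltas=[[[0,0,0.1],[0,0,0],0],[[0,0,0.1],[0,0,0],0],[[0,0,0],[0,0,0],0],[[0,0,0],[0,0,0],0]])

```text
clock: 21.45
position: [0.5188, -0.0735, 0.2531]
tool_rot: [3.141, -0.001, 0.211]
force: [-7.7, 0.7, 24.5]
grip_width: -0.0002
finger_force: 11.6
```

Request:
arm_command(deltas=[[[0,0,-0.2],[0,0,0],0],[[0,0,-0.1],[0,0,0],0],[[0,0,0],[0,0,0],0],[[0,0,0],[0,0,0],0]])

```text
clock: 21.85
position: [0.5188, -0.0735, 0.2551]
tool_rot: [3.142, -0.0, 0.211]
force: [-1.3, -0.2, 2.9]
grip_width: 0.0002
finger_force: 1.5
```

Request:
arm_command(deltas=[[[0,0,-0.2],[0,0,0],0],[[0,0,0],[0,0,0],0],[[0,0,0],[0,0,0],0]])

```text
clock: 22.15
position: [0.5189, -0.0735, 0.2572]
tool_rot: [3.142, -0.0, 0.211]
force: [0.3, 0.6, 1.6]
grip_width: -0.0001
finger_force: 1.0
```

The force profile matches a sprung button with about 6 mm of travel, and it bottomed out. Lifting clear.

Request:
arm_command(deltas=[[[0,0,-0.5],[0,0,0],0],[[0,0,-2.0],[0,0,0],0],[[0,0,-3.0],[0,0,0],0],[[0,0,-3.0],[0,0,0],0],[[0,0,0],[0,0,0],0],[[0,0,0],[0,0,0],0],[[0,0,0],[0,0,0],0],[[0,0,0],[0,0,0],0]])

```text
clock: 22.95
position: [0.5185, -0.0735, 0.3413]
tool_rot: [-3.141, 0.001, 0.211]
force: [0.6, -0.7, -0.0]
grip_width: 0.0
finger_force: 0.0
```

```bash
python3 look.py w9
```

```text
22.95 [ 0.5185 -0.0735  0.3413] [-3.1411e+00  1.5000e-03  2.1080e-01] F [ 0.6 -0.7 -0. ]
tcp in unit axes 0.49127108487721033 -0.1814510995764391
needle_mid 0.41 [264. 152.] net x,y 0.556 -0.1414 col 42 0.5559 -0.1398
band_mid 0.52 [263. 149.] net x,y 0.558 -0.1404 col 142 0.5561 -0.1438
```

View pics/w9.png

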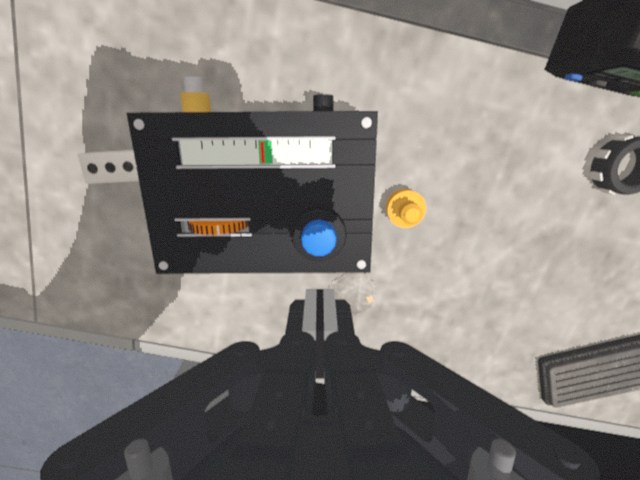

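The needle (264,152) is in the band (about 260–272), the button is up, and nothing nearby has been disturbed. Handing in.

```bash
python3 -c "
from workcell import bot
print(bot.job_done())"
```

```text
the job is handed in; nothing more can be done
None
```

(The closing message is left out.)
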